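Press the large round stamp in the lever press and hold

TASK

The rubber faces have just been glued to the wooden stamps. Set the large round stamp, rubber side down, in the round nest of the press's sliding die table, let go of it and slide the table across to its end stop so that this nest is under the ram. Then pull the press's lever all the way down, and finish while still holding it down on its stop, so that the pad keeps squeezing the stamp and the glue can take; leave the other stamps where they are.

Things in the scene. Friction and masses are not known exactly. Their poses are not given: they have to be found in the camera images.
- stamp_large_round: Large round stamp: upright wooden disc 48 mm across with a 3 mm black rubber face beneath, 25 mm high in all, 25 to 50 g, loose. It stands rubber side down on the cutting mat. Origin: centre of its underside; z up.
- stamp_small_round: Small round stamp, 30 mm across, 25 mm high; leave it alone. Origin: centre of its underside.
- stamp_square: Square stamp, 44 by 44 mm, 25 mm high; leave it alone. Origin: centre of its underside.
- stamp_oblong: Oblong stamp, 24 mm (its x) by 60 mm (its y), 25 mm high; leave it alone. Origin: centre of its underside.
- cutting_mat: Flat cutting mat, 230 mm (x) by 250 mm (y), 3 mm thick, fixed, on which the four stamps stand about 110 mm apart. Origin: centre of its underside.
- press: Grey cast bench lever press, fixed, 240 mm high. Origin: on the bench below the ram's axis. The lever sticks out at its front (-x); the column is 57 to 113 mm behind the axis. The die table slides along its y; with the table out, round nest and knob are on the -y side. Lowest fixed part over the table: ram guide, from 128 mm up, 52 mm wide, reaching 28 mm before the axis.
- die_table (a joint): Travel (m) of the sliding die table along the press's +y: 0 = round nest fully out, 115 mm from the ram's axis; 0.115 = on its end stop, round nest right under the ram (square nest out on the other side). Slides stiffly (about 2 N) and stays where left. A steel plate 88 by 272 mm, its top 44 mm above the bench.
- round_nest (a point): Centre of the round nest's floor, on the die table's top, 44 mm above the bench. The nest is an aluminium ring, 53 mm inside at the floor, flared to 60 mm at its rim 8 mm above the floor; the stamp stands 17 mm proud of it. Axes as the press's.
- table_knob (a point): Middle of the steel knob for sliding the die table, 66 mm above the bench; the knob is 22 mm across, upright, from 14 mm to 30 mm above the table's top, on a 12 mm stem. It stands on the table's centre line, 90 mm from the round nest, away from the ram, and 22 mm from the table's end.
- lever (a joint): Angle of the press lever in rad: 0 = raised (the grip points 0.42 rad above level), 0.65 = fully down on its stop (0.23 rad below level). A spring drives it back up: it takes about 3 N at the grip to start and about 14 N to hold it on the stop with a stamp in the press.
- lever_pivot (a point): Pivot axis of the lever, parallel to the press's y, 200 mm above the bench and 75 mm behind the ram's axis. Axes as the press's.
- lever_grip (a point): Middle of the black rubber hand grip at the lever's front end, a round bar 26 mm thick and 110 mm long, 240 mm from the pivot (the lever is a flat bar 14 mm wide, 24 mm deep); it can be pinched from above or pushed down. Its x runs along the bar towards the pivot, its y along the press's y.
- pressure_pad: Round rubber-faced pad, 42 mm across, spring-mounted on the foot of the ram. Origin: centre of its underside, 111 mm above the bench with the lever up. The ram drops 48 mm over the lever's swing; the pad meets the top of a seated stamp 6 mm before the end and squeezes it with about 20 N at the stop.
Things that resemble listed ones, but are neither listed nor needed, are in the scene too. Leave any blue look-alike of the stamp_large_round alone.

How it is judged (in metres and radians):
On the way, in this order (a step that is already met when the one before it is completed fails the run):
1. the large round stamp stands rubber side down in the round nest, let go (horizontal distance between stamp_large_round and round_nest below 0.006 m and distance between stamp_large_round and round_nest below 0.007 m and angle between stamp_large_round's own z axis and vertical below 0.1 rad and contact force between each of the arm, the fingers and stamp_large_round below 0.1 N), for 0.2 s.
2. the die table is on its end stop with the stamp in its nest under the ram (value of joint die_table above 0.111 m and distance between stamp_large_round and round_nest below 0.007 m), for 0.2 s.
At the end, for the whole second after the job is handed in: The large round stamp stands upright in the round nest (within 7 mm), the die table is within 4 mm of its end stop, the robot pushes on the lever with over 4 N and keeps the lever within 0.035 rad of its lower stop, and the pad squeezes the stamp with over 8 N (all of step 2 and angle between stamp_large_round's own z axis and vertical below 0.1 rad and value of joint lever above 0.615 rad and contact force between pressure_pad and stamp_large_round above 8 N and contact force between any of the fingers, the arm and lever above 4 N); the arm keeps its last pose, push and grip.
It fails at once if another stamp is pushed out of its place by more than 30 mm (distance of any of stamp_small_round, stamp_square, stamp_oblong from where it was at the start of the episode above 0.03 m).
It also fails if it takes over 58 s, if anything falls off the work surface, if the arm or the gripper's body presses on something with over 40 N, if the wrist force passes 120 N, or if a joint passes its speed limit or range.

ROBOT

A 6-joint arm with a two-finger parallel gripper is mounted at the origin on the work surface. World frame = base frame: x ahead of the robot, y to its left, z up, the work surface at z = 0. Lengths are in m, angles in degrees, forces in N, time in s.
With the tool pointing down it reaches from about 0.4 to 0.825 m from the base axis. Payload 7 kg.
Tool frame: the origin (TCP) lies on the centre line of the jaws, within the pads' length; the fingertips stand 19 mm ahead of it and the grasp point (between the pads) is the TCP; z points along the fingers, y is the line along which they close (so a half turn about z gives the same grasp; the last joint's range is limited). The gripper opens to 88 mm and grips with 3 to 60 N. Pads are 19 mm wide; open, the fingers measure 130 mm over their backs; the gripper's body (78 mm by 193 mm) begins 47 mm behind the grasp point.
Start: joints at [-48.065, 20.546, 0.682, 0, -70.136, -16.507], TCP at [0.29, -0.61, 0.246] pointing down, gripper open.
Joint ranges: [-176.03, 176.03], [-82.01, 121.73], [-58.28, 71.71], [-173.87, 95.51], [-174.79, -0.11], [-173.66, 173.66]. Speed limits (degrees/s): [136.94, 136.94, 172.46, 180, 180, 180].

INTERFACE

Orientations are given as [roll, pitch, yaw] about the fixed x, y, z axes, in that order (R = Rz(yaw) Ry(pitch) Rx(roll)).
In Python, from plant import ctrl gives the robot as it stands.
- The arm moves only by the tool move_arm, never from a script. Its argument "motion" is a list of rows, each a list of 3 entries, a list of its own where there are three numbers: the shift along the tool's x, y, z in mm, then the turn, a rotation vector about the tool's x, y, z in degrees, then the closure, from 0 (fully open) to 1 (shut). A call has 1 to 10 rows; each row is the pose to reach, as a shift and turn from the pose commanded when the call began, along the tool's axes at that moment; what a row does not reach only later rows make up. A row lasts 1/12 s, in which the tool goes at most 41.7 mm and 7.16 degrees, less where a joint would pass 70% of its speed; a pose out of reach is approached as far as the arm can. A call with a gripper value outside its range is refused whole. The fingers move at their own pace and stop on an object; the grip force is fixed at half the most. Time passes only in rows, so rows that repeat a pose let the fingers close. It gives the time, the measured TCP pose, the force, the opening and the grip force at its end, in the units of the state.
- ctrl.get_obs(): the state, without advancing time (a new reading comes with each control period).
- ctrl.snapshot(name): name is "scene" or "top"; returns a dict with "color" (400x640x3 uint8, blue, green, red), "camera_matrix" (3x3 intrinsics, pixels), "k1" (the pictures are not rectified: a ray, as slopes to the right and down, at radius r is drawn at 1 + k1 r^2 times it, then the intrinsics apply), "cam_to_world" (4x4, takes a point from camera to world coordinates). Camera axes: x right, y up, looking along -z (the intrinsics and any distortion apply to the point x, -y, -z); pixel columns grow to the right and rows downward; lengths in m; the calibration is good to about 2 mm. A picture is of the moment at which its call begins. There is no depth.
- ctrl.close_job(): hands the job in; it is judged then, once.
The state is a dict: "clock": time; "joint_pos": joint angles; "qvel": joint speeds; "tau": joint torques, N m; "tool_pos": TCP position; "orientation": TCP orientation; "force": force on the tool from outside, world axes, zero at the start; "moment": the same for the moment, N m; "opening": finger opening in m; "gripper_force": force on a finger pad.
Only numpy, scipy, OpenCV 4.12 (cv2) and the standard library are available. Lean on these libraries where they do the work, as an engineer would, in place of code of your own. Each camera call takes 0.05 s, during which the arm holds its last target. There are 200 camera calls.

## Working session

There is one attempt and no reset: what is moved stays moved. The work goes in short steps, Python scripts to look and compute and a tool call to move; the robot and the scene stay as the last step left them, time stands still between calls to the robot, and variables do not carry over. Pictures are saved under pics/ and viewed, at most 10 in all, crops included, and the job is handed in when it is done.

Besides the shell and the picture viewer there is one more tool, called after "Request:" as name(argument=value, ...) on one line, values as JSON. move_arm: Moves the arm, as the interface text tells. Its arguments: {"type":"object","properties":{"motion":{"type":"array"}},"required":["motion"]}

```bash
mkdir -p pics; ls; cat > h.py <<'E'
import numpy as np,cv2
from plant import ctrl
def snap(n):
    s=ctrl.snapshot(n); return s
def ray(s,px):
    K=np.array(s["camera_matrix"],float);k1=s["k1"]
    d=np.array([(px[0]-K[0,2])/K[0,0],(px[1]-K[1,2])/K[1,1]]);u=d.copy()
    for _ in range(30): u=d/(1+k1*(u@u))
    M=np.array(s["cam_to_world"]);v=M[:3,:3]@np.array([u[0],-u[1],-1.]);return M[:3,3],v/np.linalg.norm(v)
def onplane(s,px,z):
    o,v=ray(s,px);return o+v*(z-o[2])/v[2]
def tri(s1,p1,s2,p2):
    o1,v1=ray(s1,p1);o2,v2=ray(s2,p2)
    t=np.linalg.lstsq(np.c_[v1,-v2],o2-o1,rcond=None)[0]
    a=o1+v1*t[0];b=o2+v2*t[1];return (a+b)/2,np.linalg.norm(a-b)
def proj(s,P):
    M=np.linalg.inv(np.array(s["cam_to_world"]));c=M[:3,:3]@P+M[:3,3];u=np.array([c[0],-c[1]])/-c[2]
    u=u*(1+s["k1"]*(u@u));K=np.array(s["camera_matrix"]);return np.array([K[0,0]*u[0]+K[0,2],K[1,1]*u[1]+K[1,2]])
E
python3 - <<'E'
from h import *
import pickle
for n in("scene","top"):
    s=snap(n);pickle.dump(s,open(n+".pkl","wb"));cv2.imwrite(f"pics/{n}0.png",s["color"]);print(n,np.round(s["cam_to_world"],3).tolist(),s["k1"])
print(ctrl.get_obs())
E
```

```text
pics
scene [[0.68, -0.498, 0.538, 1.025], [0.733, 0.47, -0.492, -0.577], [-0.008, 0.729, 0.685, 0.739], [0.0, 0.0, 0.0, 1.0]] 0.026040241257864364
top [[0.009, 0.997, -0.071, 0.492], [-1.0, 0.011, 0.029, -0.152], [0.03, 0.071, 0.997, 1.351], [0.0, 0.0, 0.0, 1.0]] 0.042839890747877626
{'clock': 0.1, 'joint_pos': array([-4.80632732e+01,  2.05882746e+01,  6.39936368e-01, -1.67963214e-02,
       -7.01363316e+01, -1.65061656e+01]), 'qvel': array([ 0.03806521, -0.04372201,  0.27413288, -0.06490563, -0.10119696,
        0.00192598]), 'tau': array([-1.29385502e-03, -5.84163022e+01,  2.93754208e+01,  7.01567754e+00,
        1.01574478e-02, -6.39050882e-05]), 'tool_pos': array([ 0.28965089, -0.60924982,  0.24471561]), 'orientation': array([ 1.79914333e+02, -8.91857230e-03, -1.54575151e+02]), 'force': array([ 0.82576766,  0.4363593 , -0.34361927]), 'moment': array([0.04659825, 0.0405677 , 0.03887429]), 'gripper_force': 0.0, 'opening': 0.08752612917391109}
```

View pics/scene0.png

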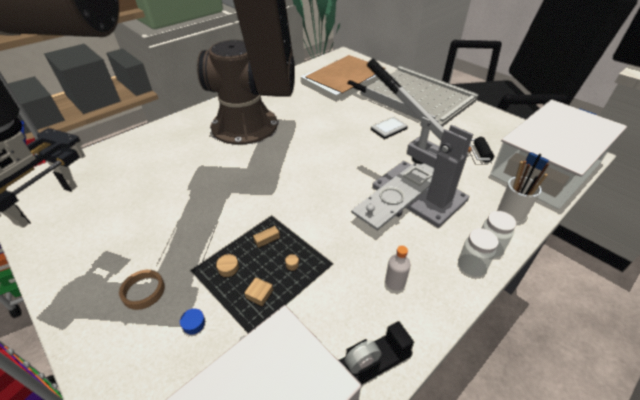

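View pics/top0.png

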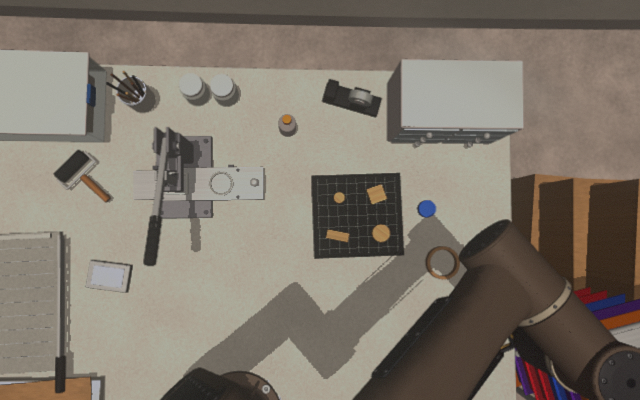

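The top view shows the press at (185,180), with its nest at (221,183), knob at (255,182) and grip at (150,240). Things that could be taken for the large round stamp:
- round wood at top (381,233), scene (228,265)
- small round at top (339,198), scene (292,262)
- blue disc at top (427,209)
- brown ring at top (442,262)

I choose the larger round wooden one at (381,233) and check it in a close crop.

```bash
python3 - <<'E'
from h import *
import pickle
S=pickle.load(open("scene.pkl","rb"));T=pickle.load(open("top.pkl","rb"))
c=lambda s,x,y,w,h,f:cv2.resize(s["color"][y:y+h,x:x+w],None,fx=f,fy=f,interpolation=cv2.INTER_CUBIC)
a=c(T,305,168,133,100,3);b=c(S,190,215,133,100,3);d=c(T,133,120,133,100,3);e=c(S,345,120,133,100,3)
cv2.imwrite("pics/crop1.png",np.vstack([np.hstack([a,b]),np.hstack([d,e])]))
for n,s in(("T",T),("S",S)):
    hsv=cv2.cvtColor(s["color"],cv2.COLOR_BGR2HSV)
    m=cv2.inRange(hsv,(8,70,110),(25,255,255))
    x0,y0,w,h=(305,168,105,95) if n=="T" else (190,215,145,115)
    mm=np.zeros_like(m);mm[y0:y0+h,x0:x0+w]=m[y0:y0+h,x0:x0+w]
    for k in cv2.findContours(mm,cv2.RETR_EXTERNAL,cv2.CHAIN_APPROX_NONE)[0]:
        A=cv2.contourArea(k)
        if A>30:print(n,A,np.round(cv2.minAreaRect(k)[0],1),np.round(cv2.minAreaRect(k)[1],1),cv2.boundingRect(k))
E
```

```text
T 159.5 [337.3 235.4] [22.   8.4] (326, 230, 23, 12)
T 214.5 [380.5 233. ] [16. 17.] (372, 225, 18, 17)
T 77.0 [339. 197.] [9.9 9.9] (334, 192, 11, 11)
T 225.5 [376.4 193.7] [15.8 16.1] (367, 185, 20, 19)
S 374.0 [258. 289.] [21.5 20.6] (245, 277, 27, 25)
S 117.5 [291.8 259.8] [12.  12.7] (285, 254, 14, 13)
S 290.5 [226.8 262.8] [17.7 21.2] (216, 254, 22, 19)
S 190.5 [265.8 233.6] [ 8.9 25. ] (253, 226, 26, 17)
```

View pics/crop1.png

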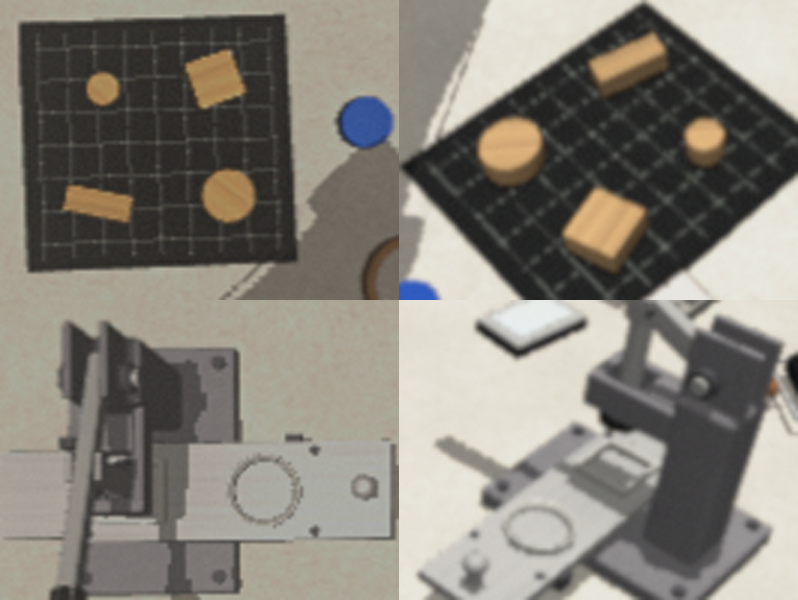

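```bash
python3 - <<'E'
from h import *
import pickle
S=pickle.load(open("scene.pkl","rb"));T=pickle.load(open("top.pkl","rb"))
p=lambda n,x:print(n,np.round(x,4) if not isinstance(x,tuple) else (np.round(x[0],4),round(x[1],4)))
p("stamp tri",tri(T,(380.7,233),S,(227.3,262.5)));p("stamp plane T",onplane(T,(380.7,233),.028));p("stamp plane S",onplane(S,(227.3,262.5),.028))
p("nest tri",tri(T,(221.3,183.7),S,(391.7,196.7)));p("nestT",onplane(T,(221.3,183.7),.052));p("nestS",onplane(S,(391.7,196.7),.052))
p("knob tri",tri(T,(254.3,182.3),S,(370,207.7)));p("knobT",onplane(T,(254.3,182.3),.074));p("knobS",onplane(S,(370,207.7),.074))
# nest refinement: ring dark pixels, table edge lines
g=cv2.cvtColor(T["color"],cv2.COLOR_BGR2GRAY)
m=cv2.inRange(g,165,255);mm=np.zeros_like(m);mm[150:215,195:275]=m[150:215,195:275]
print("table corners px",[(133+a/3,120+b/3) for a,b in((387,144),(394,238),(190,143),(190,241))])
for a in((390,443-300),(394,538-300),(190,443-300),(190,541-300)): p("corner",onplane(T,(133+a[0]/3,120+a[1]/3),.044))
for c,e in zip("TS",(T,S)):
    hsv=cv2.cvtColor(e["color"],cv2.COLOR_BGR2HSV);m=cv2.inRange(hsv,(0,0,0),(180,255,50))
    x0,y0,w,h=(138,205,30,65) if c=="T" else (360,52,50,55)
    k=np.zeros_like(m);k[y0:y0+h,x0:x0+w]=m[y0:y0+h,x0:x0+w]
    k=max(cv2.findContours(k,cv2.RETR_EXTERNAL,cv2.CHAIN_APPROX_NONE)[0],key=cv2.contourArea)
    r=cv2.minAreaRect(k);print(c,r,cv2.boundingRect(k)); globals()["g"+c]=r[0]
p("grip tri",tri(T,gT,S,gS))
E
```

```text
stamp tri (array([ 0.4895, -0.3791,  0.0284]), np.float64(0.0014))
stamp plane T [ 0.4891 -0.3798  0.028 ]
stamp plane S [ 0.4896 -0.3784  0.028 ]
nest tri (array([0.618 , 0.0525, 0.0447]), np.float64(0.0032))
nestT [0.6161 0.0502 0.052 ]
nestS [0.6233 0.0472 0.052 ]
knob tri (array([ 0.6201, -0.0378,  0.0673]), np.float64(0.0017))
knobT [ 0.6188 -0.039   0.074 ]
knobS [ 0.6246 -0.0425  0.074 ]
table corners px [(262.0, 168.0), (264.33333333333337, 199.33333333333331), (196.33333333333334, 167.66666666666666), (196.33333333333334, 200.33333333333331)]
corner [ 0.6616 -0.059   0.044 ]
corner [ 0.5762 -0.0639  0.044 ]
corner [0.6591 0.1187 0.044 ]
corner [0.5716 0.1164 0.044 ]
T ((154.08831787109375, 240.56787109375), (7.030279636383057, 47.951087951660156), 6.581944942474365) (148, 217, 13, 48)
S ((384.0000305175781, 76.0000228881836), (39.59797668457031, 8.485280990600586), 45.0) (368, 60, 30, 33)
grip tri (array([0.4711, 0.1515, 0.2997]), np.float64(0.0042))
```

```bash
cat > go.py <<'E'
import json,sys,numpy as np
from scipy.spatial.transform import Rotation as R
# state: commanded pose; apply(shift,turn) updates; plan(pos,rpy) prints what to send
def load():
    d=json.load(open("cmd.json"));return np.array(d["p"]),R.from_quat(d["q"])
def save(p,r): json.dump({"p":list(map(float,p)),"q":list(map(float,r.as_quat()))},open("cmd.json","w"))
def apply(shift,turn=(0,0,0)):
    p,r=load();save(p+r.apply(np.array(shift)/1000),r*R.from_rotvec(np.array(turn),degrees=True))
def plan(pos,rpy):
    p,r=load();print("shift",np.round(r.inv().apply(np.array(pos)-p)*1000,1),"turn",np.round((r.inv()*R.from_euler("xyz",rpy,degrees=True)).as_rotvec(degrees=True),2))
E
python3 - <<'E'
from go import *
save([.29,-.61,.246],R.from_euler("xyz",[180,0,-154.572],degrees=True))
plan([.489,-.3795,.12],[180,0,-90])
E
```

```text
shift [-278.7  122.7  126. ] turn [  0.     0.   -64.57]
```

Request:
move_arm(motion=[[[-278.7, 122.7, 126], [0, 0, -64.57], 0.25], [[-278.7, 122.7, 126], [0, 0, -64.57], 0.25], [[-278.7, 122.7, 126], [0, 0, -64.57], 0.25], [[-278.7, 122.7, 126], [0, 0, -64.57], 0.25], [[-278.7, 122.7, 126], [0, 0, -64.57], 0.25], [[-278.7, 122.7, 126], [0, 0, -64.57], 0.25], [[-278.7, 122.7, 126], [0, 0, -64.57], 0.25], [[-278.7, 122.7, 126], [0, 0, -64.57], 0.25], [[-278.7, 122.7, 126], [0, 0, -64.57], 0.25], [[-278.7, 122.7, 126], [0, 0, -64.57], 0.25]])

```text
clock: 0.93
tool_pos: [0.4895, -0.3771, 0.1181]
orientation: [179.9, 0.1, -89.5]
force: [-0.8, -0.3, 0.2]
opening: 0.0657
gripper_force: 0.0
```

Request:
move_arm(motion=[[[0, 0, 0], [0, 0, 0], 0.25], [[0, 0, 20], [0, 0, 0], 0.25], [[0, 0, 40], [0, 0, 0], 0.25], [[0, 0, 60], [0, 0, 0], 0.25], [[0, 0, 70], [0, 0, 0], 0.25], [[0, 0, 70], [0, 0, 0], 0.25], [[0, 0, 70], [0, 0, 0], 0.25]])

```text
clock: 1.52
tool_pos: [0.4884, -0.3799, 0.0498]
orientation: [180.0, -0.0, -90.2]
force: [0.7, -0.3, 1.5]
opening: 0.0658
gripper_force: 0.0
```

```bash
python3 - <<'E'
from go import *
apply([-278.7,122.7,126],[0,0,-64.57]);apply([0,0,70])
print(load()[0])
from h import *
o=ctrl.get_obs();print(o["tool_pos"],o["orientation"])
T=snap("top");S=snap("scene")
a=cv2.resize(T["color"][190:270,330:430],None,fx=4,fy=4,interpolation=cv2.INTER_CUBIC)
b=cv2.resize(S["color"][200:320,165:315],None,fx=8/3,fy=8/3,interpolation=cv2.INTER_CUBIC)
cv2.imwrite("pics/g1.png",np.hstack([a,b]))
E
```

```text
[ 0.48901659 -0.37951925  0.05      ]
[ 0.48837324 -0.37994163  0.04983491] [ 1.79970726e+02 -5.77010000e-03 -9.01622137e+01]
```

View pics/g1.png

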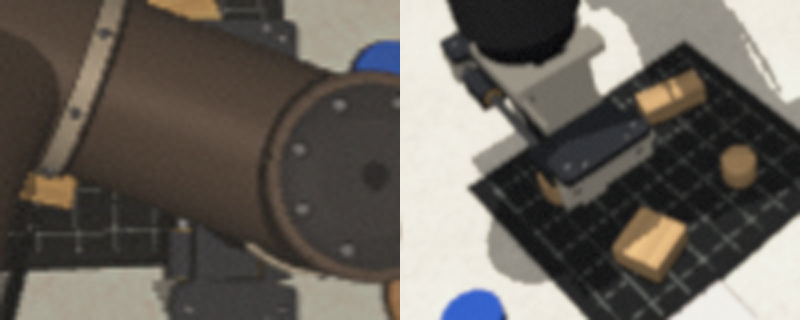

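The top view is hidden by the arm. The scene crop shows the near finger in front of the round stamp, whose edge is visible at crop (545,185), clear of the square at (650,240) and the oblong at (670,95).

Request:
move_arm(motion=[[[0, 0, 8], [0, 0, 0], 0.25], [[0, 0, 16], [0, 0, 0], 0.25], [[0, 0, 16], [0, 0, 0], 0.4], [[0, 0, 16], [0, 0, 0], 0.6], [[0, 0, 16], [0, 0, 0], 1], [[0, 0, 16], [0, 0, 0], 1], [[0, 0, 16], [0, 0, 0], 1], [[0, 0, 16], [0, 0, 0], 1]])

```text
clock: 2.28
tool_pos: [0.489, -0.3791, 0.0337]
orientation: [-180.0, -0.0, -90.0]
force: [-0.2, -0.2, -0.2]
opening: 0.0473
gripper_force: 30.0
```

Request:
move_arm(motion=[[[0, 0, -30], [0, 0, 0], 1], [[0, 0, -70], [0, 0, 0], 1], [[0, 0, -110], [0, 0, 0], 1], [[0, 0, -116], [0, 0, 0], 1]])

```text
clock: 2.62
tool_pos: [0.492, -0.3811, 0.1573]
orientation: [-179.5, -0.3, -89.9]
force: [1.0, -0.6, 1.6]
opening: 0.047
gripper_force: 30.0
```

Request:
move_arm(motion=[[[-40, -12, 0], [0, 0, 0], 1], [[-80, -24, 0], [0, 0, 0], 1], [[-120, -36, 0], [0, 0, 0], 1], [[-160, -48, 0], [0, 0, 0], 1], [[-200, -60, 0], [0, 0, 0], 1], [[-240, -72, 0], [0, 0, 0], 1], [[-280, -84, 0], [0, 0, 0], 1], [[-320, -96, 0], [0, 0, 0], 1], [[-360, -108, 0], [0, 0, 0], 1], [[-400, -120, 0], [0, 0, 0], 1]])

```text
clock: 3.45
tool_pos: [0.6088, 0.0222, 0.1499]
orientation: [-180.0, 0.0, -90.0]
force: [1.1, -0.0, -0.6]
opening: 0.0467
gripper_force: 30.0
```

Request:
move_arm(motion=[[[-29.5, -7.5, 0], [0, 0, 0], 1], [[-29.5, -7.5, 30], [0, 0, 0], 1], [[-29.5, -7.5, 55], [0, 0, 0], 1], [[-29.5, -7.5, 55], [0, 0, 0], 1], [[-29.5, -7.5, 55], [0, 0, 0], 1]])

```text
clock: 3.87
tool_pos: [0.6152, 0.0492, 0.0936]
orientation: [179.8, -0.1, -90.0]
force: [-0.0, -0.4, 0.2]
opening: 0.0468
gripper_force: 30.0
```

```bash
python3 - <<'E'
from go import *
apply([0,0,16]);apply([0,0,-116]);apply([-400,-120,0]);apply([-29.5,-7.5,55])
print(load()[0])
from h import *
T=snap("top");S=snap("scene")
a=cv2.resize(T["color"][130:230,160:285],None,fx=3.2,fy=3.2,interpolation=cv2.INTER_CUBIC)
b=cv2.resize(S["color"][140:240,345:470],None,fx=3.2,fy=3.2,interpolation=cv2.INTER_CUBIC)
cv2.imwrite("pics/n1.png",np.hstack([a,b]))
E
```

```text
[0.61653159 0.0499763  0.095     ]
```

View pics/n1.png

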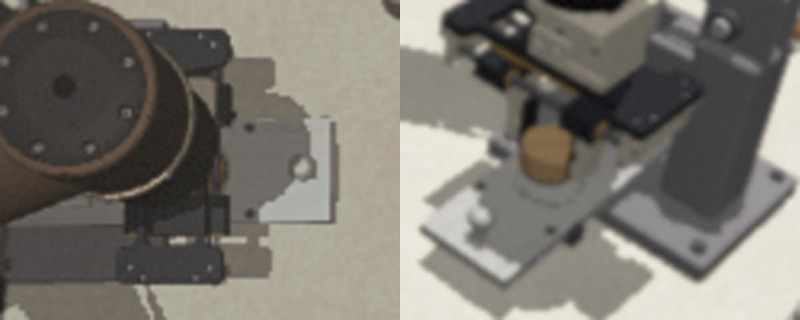

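The crops show the stamp held level over the ring (crop 547,153, ring just below) with the knob clear. Lowering.

Request:
move_arm(motion=[[[0, 0, 5], [0, 0, 0], 1], [[0, 0, 9], [0, 0, 0], 1], [[0, 0, 12], [0, 0, 0], 1], [[0, 0, 14], [0, 0, 0], 1], [[0, 0, 16], [0, 0, 0], 1], [[0, 0, 16], [0, 0, 0], 1], [[0, 0, 16], [0, 0, 0], 1]])

```text
clock: 4.55
tool_pos: [0.6162, 0.0496, 0.0786]
orientation: [-180.0, 0.0, -90.0]
force: [0.5, -0.5, 0.1]
opening: 0.0472
gripper_force: 30.0
```

Request:
move_arm(motion=[[[0, 0, 1], [0, 0, 0], 1], [[0, 0, 2], [0, 0, 0], 1], [[0, 0, 3], [0, 0, 0], 1], [[0, 0, 3], [0, 0, 0], 1], [[0, 0, 3], [0, 0, 0], 1]])

```text
clock: 4.97
tool_pos: [0.6164, 0.0496, 0.0764]
orientation: [-179.9, -0.0, -90.0]
force: [-0.7, 1.2, 6.7]
opening: 0.0472
gripper_force: 30.0
```

Request:
move_arm(motion=[[[0, 0, 2], [0, 0, 0], 0.4], [[0, 0, 2], [0, 0, 0], 0.25], [[0, 0, 2], [0, 0, 0], 0.25], [[0, 0, 2], [0, 0, 0], 0.25], [[0, 0, -40], [0, 0, 0], 0.25], [[0, 0, -80], [0, 0, 0], 0.25], [[0, 0, -80], [0, 0, 0], 0.25]])

```text
clock: 5.55
tool_pos: [0.6202, 0.0501, 0.1636]
orientation: [-179.4, 0.1, -89.9]
force: [1.6, -0.6, 1.5]
opening: 0.0654
gripper_force: 0.0
```

```bash
python3 - <<'E'
from go import *
apply([0,0,16]);apply([0,0,3]);apply([0,0,-80])
print(load()[0])
from h import *
import pickle
S=snap("scene");pickle.dump(S,open("s2.pkl","wb"));print(ctrl.get_obs()["tool_pos"])
hsv=cv2.cvtColor(S["color"],cv2.COLOR_BGR2HSV);m=cv2.inRange(hsv,(8,70,60),(25,255,255));q=np.zeros_like(m);q[170:230,360:430]=m[170:230,360:430]
for k in cv2.findContours(q,cv2.RETR_EXTERNAL,cv2.CHAIN_APPROX_NONE)[0]: print(cv2.contourArea(k),cv2.boundingRect(k))
print("pred top",proj(S,np.array([.6164,.0496,.069])),"pred mid",proj(S,np.array([.6164,.0496,.06])))
cv2.imwrite("pics/n2.png",cv2.resize(S["color"][140:240,345:470],None,fx=4.8,fy=4.8,interpolation=cv2.INTER_CUBIC))
E
```

```text
[0.61653159 0.0499763  0.156     ]
[0.61878399 0.05013193 0.16034483]
232.0 (382, 185, 19, 17)
pred top [391.02343926 190.23204848] pred mid [390.60743594 192.74824503]
```

View pics/n2.png

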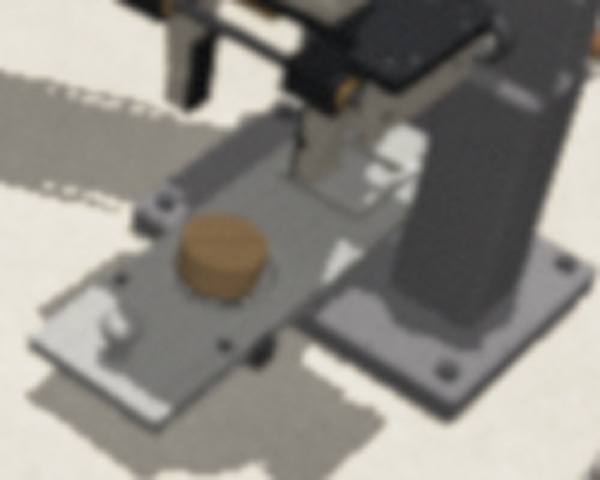

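The stamp is in the ring and looks level (crop 223,245). I'll move aside to check its centring from above.

Request:
move_arm(motion=[[[40, 0, 0], [0, 0, 0], 0.5], [[80, 0, 0], [0, 0, 0], 1], [[120, 0, 0], [0, 0, 0], 1], [[160, 0, 0], [0, 0, 0], 1], [[200, 0, 0], [0, 0, 0], 1], [[240, 0, 0], [0, 0, 0], 1], [[240, 0, 0], [0, 0, 0], 1]])

```text
clock: 6.18
tool_pos: [0.6149, -0.1964, 0.1546]
orientation: [179.9, -0.0, -90.3]
force: [-0.6, 0.5, -0.2]
opening: 0.0244
gripper_force: 0.0
```

```bash
python3 - <<'E'
from go import *
apply([240,0,0]);print(load()[0])
from h import *
import pickle
T=snap("top");S=snap("scene")
pickle.dump((T,S),open("t3.pkl","wb"));print(ctrl.get_obs()["tool_pos"])
for n,s,(x0,y0,w,h) in(("T",T,(195,150,60,70)),("S",S,(360,170,70,60))):
    hsv=cv2.cvtColor(s["color"],cv2.COLOR_BGR2HSV);m=cv2.inRange(hsv,(8,70,60),(25,255,255));q=np.zeros_like(m);q[y0:y0+h,x0:x0+w]=m[y0:y0+h,x0:x0+w]
    for k in cv2.findContours(q,cv2.RETR_EXTERNAL,cv2.CHAIN_APPROX_NONE)[0]:
        if cv2.contourArea(k)>20: print(n,cv2.contourArea(k),cv2.boundingRect(k),cv2.minEnclosingCircle(k),cv2.moments(k)["m10"]/cv2.contourArea(k),cv2.moments(k)["m01"]/cv2.contourArea(k))
a=cv2.resize(T["color"][160:205,195:270],None,fx=5.3333,fy=5.3333,interpolation=cv2.INTER_CUBIC)
b=cv2.resize(S["color"][170:215,360:435],None,fx=5.3333,fy=5.3333,interpolation=cv2.INTER_CUBIC)
cv2.imwrite("pics/n3.png",np.hstack([a,b]))
E
```

```text
[ 0.61652321 -0.1900237   0.156     ]
[ 0.61525341 -0.1923521   0.15455751]
T 157.5 (248, 150, 7, 33) ((251.5, 166.0), 16.19423484802246) 251.37566137566137 165.0179894179894
T 2395.0 (195, 150, 45, 70) ((216.5, 184.5), 40.65105056762695) 212.9956158663883 180.96200417536534
S 225.0 (383, 185, 18, 17) ((390.81097412109375, 192.30487060546875), 9.28131103515625) 390.88740740740735 192.78814814814814
```

View pics/n3.png

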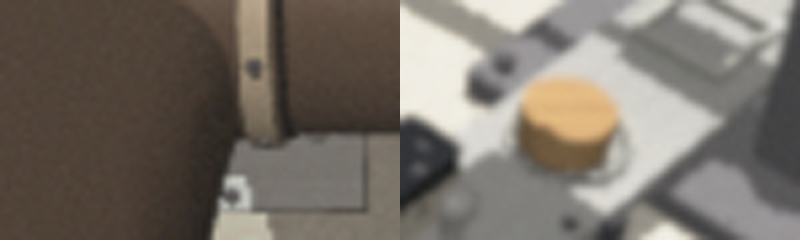

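The scene crop shows the stamp seated in the ring with an even rim around it, and its top at the predicted pixel (391.9,190.3 against 391.0,190.2). The top view is hidden by the arm. Next I push the knob with closed fingers.

Request:
move_arm(motion=[[[-30, -2.5, 20], [0, 0, 0], 1], [[-60, -2.5, 50], [0, 0, 0], 1], [[-95, -2.5, 75], [0, 0, 0], 1], [[-100, -2.5, 85], [0, 0, 0], 1], [[-100, -2.5, 85], [0, 0, 0], 1], [[-100, -2.5, 85], [0, 0, 0], 1], [[-100, -2.5, 85], [0, 0, 0], 1]])

```text
clock: 6.87
tool_pos: [0.6192, -0.0902, 0.0713]
orientation: [-179.9, -0.0, -89.9]
force: [0.8, 0.3, 0.4]
opening: 0.0002
gripper_force: 0.0
```

Request:
move_arm(motion=[[[-10, 0, 0], [0, 0, 0], 1], [[-20, 0, 0], [0, 0, 0], 1], [[-27, 0, 0], [0, 0, 0], 1], [[-34, 0, 0], [0, 0, 0], 1], [[-40, 0.3, 0], [0, 0, 0], 1], [[-46, 0.5, 0], [0, 0, 0], 1], [[-52, 0.7, 0], [0, 0, 0], 1], [[-58, 0.8, 0], [0, 0, 0], 1], [[-64, 1, 0], [0, 0, 0], 1], [[-70, 1, 0], [0, 0, 0], 1]])

```text
clock: 7.7
tool_pos: [0.6177, -0.02, 0.0707]
orientation: [-180.0, 0.0, -90.0]
force: [1.3, -2.1, 2.1]
opening: 0.0003
gripper_force: 1.0
```

Request:
move_arm(motion=[[[-6, 0.1, 0], [0, 0, 0], 1], [[-12, 0.3, 0], [0, 0, 0], 1], [[-18, 0.4, 0], [0, 0, 0], 1], [[-24, 0.5, 0], [0, 0, 0], 1], [[-30, 0.7, 0], [0, 0, 0], 1], [[-36, 0.8, 0], [0, 0, 0], 1], [[-42, 0.9, 0], [0, 0, 0], 1], [[-48, 1.1, 0], [0, 0, 0], 1], [[-54, 1.2, 0], [0, 0, 0], 1], [[-60, 1.3, 0], [0, 0, 0], 1]])

```text
clock: 8.53
tool_pos: [0.6161, 0.04, 0.0705]
orientation: [180.0, -0.0, -90.0]
force: [1.2, -1.9, 2.0]
opening: 0.0005
gripper_force: 1.0
```

Request:
move_arm(motion=[[[-3, 0, 0], [0, 0, 0], 1], [[-6, 0, 0], [0, 0, 0], 1], [[-9, 0, 0], [0, 0, 0], 1], [[-10, 0, 0], [0, 0, 0], 1]])

```text
clock: 8.87
tool_pos: [0.6159, 0.048, 0.0705]
orientation: [179.9, -0.1, -90.0]
force: [2.4, -13.6, 0.9]
opening: 0.0005
gripper_force: 6.7
```

Request:
move_arm(motion=[[[10, 0, 0], [0, 0, 0], 1], [[30, 0, 0], [0, 0, 0], 1], [[60, 0, -40], [0, 0, 0], 1], [[90, 0, -80], [0, 0, 0], 1], [[120, 0, -110], [0, 0, 0], 1], [[130, 0, -110], [0, 0, 0], 1]])

```text
clock: 9.37
tool_pos: [0.6178, -0.0823, 0.1851]
orientation: [-179.7, 0.0, -90.0]
force: [0.4, 0.1, 0.5]
opening: 0.0005
gripper_force: 0.0
```

```bash
python3 - <<'E'
from go import *
apply([-100,-2.5,85]);apply([-70,1,0]);apply([-60,1.3,0]);apply([-10,0,0]);apply([130,0,-110]);print(load()[0])
from h import *
import pickle
S=snap("scene");pickle.dump(S,open("s4.pkl","wb"))
ps=np.radians(1.4);u=np.array([-np.sin(ps),np.cos(ps),0])
k=np.array([.6188,-.039,.074]);
for d in(.105,.11,.115):print(d,"knob top px",proj(S,k+u*d), "stamp top",proj(S,np.array([.6170,.0502,.069])+u*d),"table end", proj(S,np.array([.6189,-.0615,.044])+u*d))
cv2.imwrite("pics/p1.png",cv2.resize(S["color"][110:230,345:495],None,fx=5,fy=5,interpolation=cv2.INTER_CUBIC))
E
```

```text
[ 0.61672705 -0.08002371  0.181     ]
0.105 knob top px [395.20463623 185.90063962] stamp top [415.08435627 172.03033516] table end [388.37514327 198.22917528]
0.11 knob top px [396.37605896 185.00517494] stamp top [416.15597587 171.20860824] table end [389.55179994 197.31168949]
0.115 knob top px [397.54169154 184.11417538] stamp top [417.22257574 170.39076398] table end [390.72267643 196.39875733]
```

View pics/p1.png

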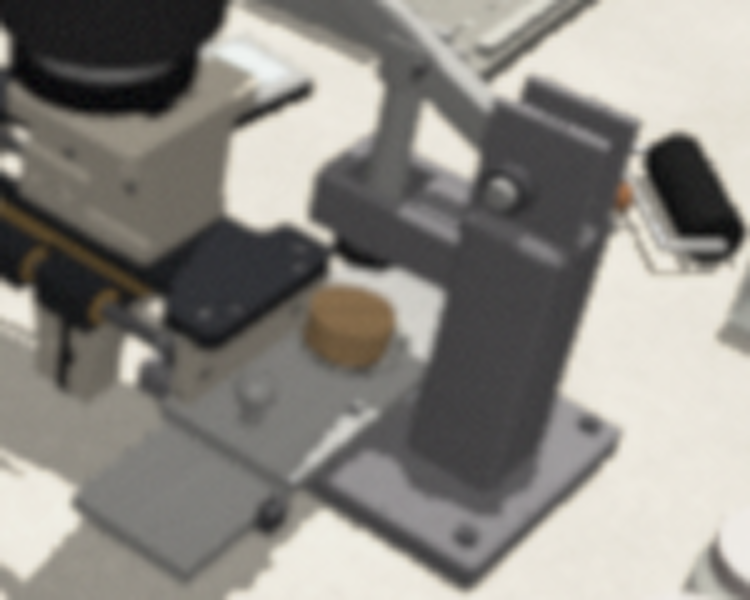

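Request:
move_arm(motion=[[[-20, 0, 40], [0, 0, 0], 1], [[-50, 0, 80], [0, 0, 0], 1], [[-75, 0, 110], [0, 0, 0], 1], [[-100, 0, 110], [0, 0, 0], 1], [[-124, 0, 110], [0, 0, 0], 1], [[-124, 0, 110], [0, 0, 0], 1], [[-124, 0, 110], [0, 0, 0], 1]])

```text
clock: 10.0
tool_pos: [0.6158, 0.0443, 0.0698]
orientation: [179.9, 0.0, -89.9]
force: [-1.1, -0.1, 0.0]
opening: 0.0003
gripper_force: 0.0
```

Request:
move_arm(motion=[[[-3, 0, 0], [0, 0, 0], 1], [[-5, 0, 0], [0, 0, 0], 1], [[-5, 0, 0], [0, 0, 0], 1]])

```text
clock: 10.25
tool_pos: [0.6163, 0.0474, 0.0709]
orientation: [-180.0, -0.0, -90.1]
force: [-0.1, -2.3, 0.3]
opening: 0.0
gripper_force: 1.2
```

Request:
move_arm(motion=[[[-1, 0, 0], [0, 0, 0], 1], [[-2, 0, 0], [0, 0, 0], 1], [[-3, 0, 0], [0, 0, 0], 1], [[-3, 0, 0], [0, 0, 0], 1]])

```text
clock: 10.58
tool_pos: [0.6162, 0.0481, 0.0709]
orientation: [180.0, -0.2, -90.1]
force: [3.4, -15.6, -0.3]
opening: 0.0004
gripper_force: 7.1
```

```bash
python3 - <<'E'
from go import *
apply([-124,0,110]);apply([-8,0,0]);print(load()[0])
from h import *
import pickle
S0=pickle.load(open("scene.pkl","rb"));T3,S3=pickle.load(open("t3.pkl","rb"));S4=pickle.load(open("s4.pkl","rb"));S5=snap("scene");pickle.dump(S5,open("s5.pkl","wb"))
o=ctrl.get_obs();print(o["force"],o["tool_pos"])
for s in(S3,S4,S5):
    hsv=cv2.cvtColor(s["color"],cv2.COLOR_BGR2HSV);m=cv2.inRange(hsv,(8,70,60),(25,255,255));q=np.zeros_like(m);q[155:225,378:440]=m[155:225,378:440]
    for k in cv2.findContours(q,cv2.RETR_EXTERNAL,cv2.CHAIN_APPROX_NONE)[0]:
        if cv2.contourArea(k)>60: c=cv2.moments(k);p=(c["m10"]/c["m00"],c["m01"]/c["m00"]);print(c["m00"],cv2.boundingRect(k),p,onplane(s,p,.0625))
E
```

```text
[0.61673166 0.05197629 0.071     ]
[  2.55383236 -14.4105736   -0.08716223] [0.61620728 0.0481236  0.07092426]
225.0 (383, 185, 18, 17) (390.88740740740735, 192.78814814814814) [0.61850436 0.04770724 0.0625    ]
197.0 (406, 168, 18, 15) (414.32148900169204, 174.84686971235192) [0.6163486  0.15093208 0.0625    ]
```

```bash
python3 - <<'E'
from h import *
import pickle
T=pickle.load(open("top.pkl","rb"));S4=pickle.load(open("s4.pkl","rb"));S5=pickle.load(open("s5.pkl","rb"));S0=pickle.load(open("scene.pkl","rb"))
print("knob4",onplane(S4,(395.6,187),.074),"tblcorners4",onplane(S4,(402.6,207.4),.044),onplane(S4,(345+160/5,110+405/5),.044))
print("tblcorner0 (399crop)",onplane(S0,(345+(420-399)/3,120+275/3),.044))
print("column right edge",onplane(T,(193,140),.2),onplane(T,(193,163),.128))
print(ctrl.get_obs()["moment"],ctrl.get_obs()["force"])
cv2.imwrite("pics/p2.png",cv2.resize(S5["color"][100:220,345:495],None,fx=5,fy=5,interpolation=cv2.INTER_CUBIC))
E
```

```text
knob4 [0.61966539 0.0633398  0.074     ] tblcorners4 [0.66339795 0.04356507 0.044     ] [0.57714312 0.04306213 0.044     ]
tblcorner0 (399crop) [ 0.58452578 -0.06260055  0.044     ]
column right edge [0.70485666 0.09566823 0.2       ] [0.66002691 0.10977205 0.128     ]
[-5.36498191 -1.00438882 -0.00946641] [  2.55383236 -14.4105736   -0.08716223]
```

View pics/p2.png

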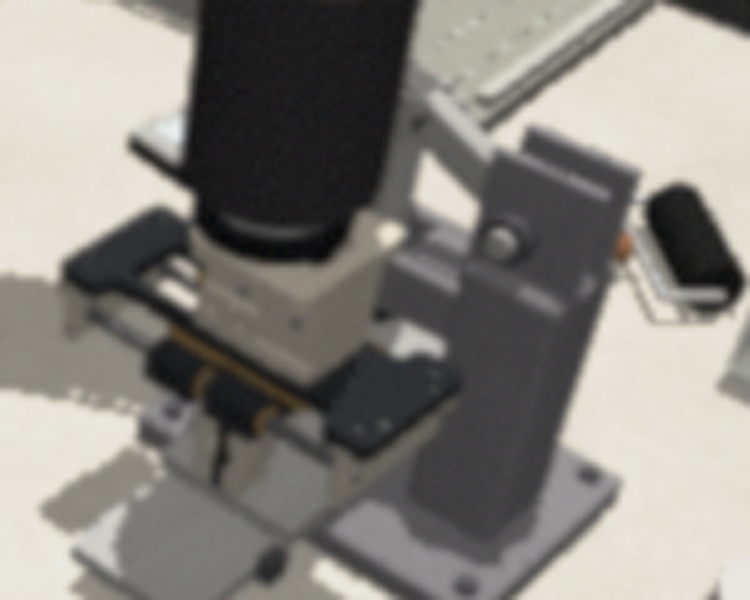

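The crop shows the gripper body's right end (crop 440,390) against the press column, so it blocks about 9 mm short of the stop: the knob has travelled only about 106 mm. I'll back off, yaw the tool 25° so that this end swings away, and push the rest.

Request:
move_arm(motion=[[[20, 4, 0], [0, 0, 0], 1], [[32, 8.7, 0], [0, 0, 7], 1], [[32, 8.7, 0], [0, 0, 14], 1], [[32, 8.7, 0], [0, 0, 21], 1], [[32, 8.7, 0], [0, 0, 25], 1], [[32, 8.7, 0], [0, 0, 25], 1]])

```text
clock: 11.13
tool_pos: [0.6079, 0.019, 0.071]
orientation: [-180.0, 0.1, -115.2]
force: [1.0, -0.6, -0.4]
opening: 0.0005
gripper_force: 0.0
```

Request:
move_arm(motion=[[[-7.2, 3.4, 0], [0, 0, 0], 1], [[-14.5, 6.8, 0], [0, 0, 0], 1], [[-20, 9.3, 0], [0, 0, 0], 1], [[-22.6, 10.6, 0], [0, 0, 0], 1], [[-25.4, 11.8, 0], [0, 0, 0], 1], [[-28.1, 13.1, 0], [0, 0, 0], 1], [[-28.1, 13.1, 0], [0, 0, 0], 1]])

```text
clock: 11.72
tool_pos: [0.6075, 0.0498, 0.0706]
orientation: [-180.0, -0.1, -114.9]
force: [1.9, -5.4, 0.9]
opening: 0.0004
gripper_force: 2.7
```

Pushing the knob again; continue in small steps and watch for the stop.

Request:
move_arm(motion=[[[-1.8, 0.9, 0], [0, 0, 0], 1], [[-3.6, 1.8, 0], [0, 0, 0], 1], [[-4.5, 2.2, 0], [0, 0, 0], 1], [[-4.5, 2.2, 0], [0, 0, 0], 1]])

```text
clock: 12.05
tool_pos: [0.6073, 0.0507, 0.0706]
orientation: [-180.0, -0.4, -115.0]
force: [6.4, -25.3, -0.4]
opening: 0.0007
gripper_force: 11.3
```

Request:
move_arm(motion=[[[-1.8, 0.9, 0], [0, 0, 0], 1], [[-2.7, 1.3, 0], [0, 0, 0], 1], [[-2.7, 1.3, 0], [0, 0, 0], 1]])

```text
clock: 12.3
tool_pos: [0.6072, 0.0511, 0.0706]
orientation: [-179.9, -0.5, -115.1]
force: [8.7, -38.4, -0.9]
opening: 0.0006
gripper_force: 16.8
```

Request:
move_arm(motion=[[[-0.9, 0.4, 0], [0, 0, 0], 1], [[-1.8, 0.9, 0], [0, 0, 0], 1], [[-1.8, 0.9, 0], [0, 0, 0], 1]])

```text
clock: 12.55
tool_pos: [0.6071, 0.0513, 0.0706]
orientation: [-179.9, -0.7, -115.1]
force: [12.4, -45.9, -1.3]
opening: 0.0007
gripper_force: 20.5
```

The force goes fully through the fingers (the pads read about half of it) and reaches 46 N without moving, so this is the end stop. The nest-to-axis distance at the start, taken from the lever plane, was about 105 mm, so the table started about 9 mm in. Now to the lever.

```bash
python3 - <<'E'
from go import *
apply([32,8.7,0],[0,0,25]);apply([-28.1,13.1,0]);apply([-4.5,2.2,0]);apply([-2.7,1.3,0]);apply([-1.8,.9,0]);print(load()[0])
plan([.600,.0,.071],[180,0,-115]);plan([.600,.0,.375],[180,0,-115])
apply([0,0,0]);p,r=load();save([.6,0,.375],r);plan([.468,.1525,.375],[180,0,180])
E
```

```text
[0.60785072 0.06099644 0.071     ]
shift [ 58.6 -18.7   0. ] turn [-0.  0. -0.]
shift [  58.6  -18.7 -304. ] turn [-0.  0. -0.]
shift [-82.4 184.1   0. ] turn [ 0. -0. 65.]
```

Request:
move_arm(motion=[[[30, -9.5, 0], [0, 0, 0], 1], [[58.6, -18.7, 0], [0, 0, 0], 1], [[58.6, -18.7, -40], [0, 0, 0], 1], [[58.6, -18.7, -80], [0, 0, 0], 1], [[58.6, -18.7, -120], [0, 0, 0], 1], [[58.6, -18.7, -160], [0, 0, 0], 1], [[58.6, -18.7, -200], [0, 0, 0], 1], [[58.6, -18.7, -240], [0, 0, 0], 1], [[58.6, -18.7, -280], [0, 0, 0], 1], [[58.6, -18.7, -304], [0, 0, 0], 1]])

```text
clock: 13.38
tool_pos: [0.6001, -0.0007, 0.3798]
orientation: [-179.7, 0.2, -115.0]
force: [0.8, 0.1, 0.3]
opening: 0.0002
gripper_force: 0.0
```

Request:
move_arm(motion=[[[0, 0, 0], [0, 0, 6], 1], [[-10, 20, 0], [0, 0, 13], 1], [[-20, 45, 0], [0, 0, 20], 1], [[-30, 65, 0], [0, 0, 27], 1], [[-40, 90, 0], [0, 0, 34], 1], [[-50, 110, 0], [0, 0, 41], 1], [[-60, 135, 0], [0, 0, 48], 1], [[-70, 155, 0], [0, 0, 55], 1], [[-80, 178, 0], [0, 0, 62], 1], [[-82.4, 184.1, 0], [0, 0, 65], 1]])

```text
clock: 14.22
tool_pos: [0.4657, 0.1537, 0.3749]
orientation: [179.9, 0.0, 179.7]
force: [-0.3, -0.1, -0.5]
opening: 0.0005
gripper_force: 0.0
```

Request:
move_arm(motion=[[[0, 0, 0], [0, 0, 0], 1], [[0, 0, 0], [0, 0, 0], 1]])

```text
clock: 14.38
tool_pos: [0.4673, 0.1523, 0.3748]
orientation: [180.0, 0.0, -179.8]
force: [1.3, 0.2, -0.1]
opening: 0.0005
gripper_force: 0.0
```

```bash
python3 - <<'E'
from go import *
apply([-82.4,184.1,0],[0,0,65]);print(load()[0],load()[1].as_euler("xyz",degrees=True))
from h import *
import pickle
S=snap("scene");o=ctrl.get_obs();print(o["tool_pos"],o["orientation"],o["joint_pos"])
for P in([.468,.1525,.356],[.4695,.153,.298]):print(proj(S,np.array(P)))
a=cv2.resize(S["color"][20:120,310:435],None,fx=3.2,fy=3.2,interpolation=cv2.INTER_CUBIC)
b=cv2.resize(S["color"][130:230,370:495],None,fx=3.2,fy=3.2,interpolation=cv2.INTER_CUBIC)
cv2.imwrite("pics/l1.png",np.hstack([a,b]))
hsv=cv2.cvtColor(S["color"],cv2.COLOR_BGR2HSV);m=cv2.inRange(hsv,(8,70,60),(25,255,255));q=np.zeros_like(m);q[155:225,378:440]=m[155:225,378:440]
for k in cv2.findContours(q,cv2.RETR_EXTERNAL,cv2.CHAIN_APPROX_NONE)[0]:
    if cv2.contourArea(k)>60: c=cv2.moments(k);p=(c["m10"]/c["m00"],c["m01"]/c["m00"]);print(c["m00"],cv2.boundingRect(k),p,onplane(S,p,.0625))
E
```

```text
[0.4679778  0.15248839 0.375     ] [180.      0.    179.998]
[0.46763395 0.15194525 0.37466734] [ 1.79995680e+02  1.35177876e-02 -1.79844089e+02] [ 4.09637914e+01 -5.83831354e-01 -8.85329984e+00  5.62316474e-03
 -8.17174768e+01 -1.30808689e+02]
[384.96911905  53.60927168]
[382.9689422   76.34057615]
191.5 (406, 168, 18, 15) (414.51261966927757, 174.9721496953873) [0.61703226 0.15087951 0.0625    ]
```

View pics/l1.png

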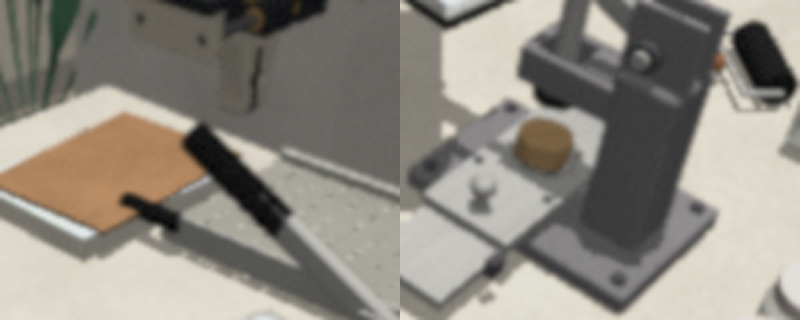

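The fingers are right above the grip (grip crop 235,178 = px 383.4,75.6, predicted 383.0,76.3). The stamp sits under the pad, unchanged by the second push, so the stop is confirmed. Pressing the lever along its arc.

Request:
move_arm(motion=[[[-4, 0, 20], [0, 0, 0], 1], [[-4, 0, 35], [0, 0, 0], 1], [[-3, 0, 42], [0, 0, 0], 1], [[0, 0, 50], [0, 0, 0], 1], [[4, 0, 60], [0, 0, 0], 1], [[7, 0, 70], [0, 0, 0], 1], [[10, 0, 80], [0, 0, 0], 1], [[12, 0, 90], [0, 0, 0], 1]])

```text
clock: 15.1
tool_pos: [0.4551, 0.1517, 0.2841]
orientation: [180.0, 0.0, -180.0]
force: [-3.0, -1.5, 4.7]
opening: 0.0005
gripper_force: 2.3
```

Request:
move_arm(motion=[[[2, 0, 10], [0, 0, 0], 1], [[4, 0, 20], [0, 0, 0], 1], [[5, 0, 30], [0, 0, 0], 1], [[6.5, 0, 40], [0, 0, 0], 1], [[7.5, 0, 53], [0, 0, 0], 1], [[7.5, 0, 63], [0, 0, 0], 1], [[7, 0, 73], [0, 0, 0], 1], [[6.5, 0, 83], [0, 0, 0], 1], [[6, 0, 93], [0, 0, 0], 1], [[5, 0, 100], [0, 0, 0], 1]])

```text
clock: 15.93
tool_pos: [0.4501, 0.1518, 0.1838]
orientation: [-180.0, -0.0, -180.0]
force: [-5.4, -1.4, 11.8]
opening: 0.0003
gripper_force: 6.3
```

Request:
move_arm(motion=[[[-0.5, 0, 4], [0, 0, 0], 1], [[-1, 0, 8], [0, 0, 0], 1], [[-1, 0, 8], [0, 0, 0], 1], [[-1, 0, 8], [0, 0, 0], 1]])

```text
clock: 16.27
tool_pos: [0.4512, 0.1519, 0.1774]
orientation: [-180.0, 0.0, -180.0]
force: [-8.5, -1.7, 18.8]
opening: 0.0002
gripper_force: 10.1
```

Request:
move_arm(motion=[[[0, 0, 3], [0, 0, 0], 1], [[0, 0, 5], [0, 0, 0], 1], [[0, 0, 5], [0, 0, 0], 1], [[0, 0, 5], [0, 0, 0], 1]])

```text
clock: 16.6
tool_pos: [0.4517, 0.1519, 0.1755]
orientation: [180.0, 0.1, -179.9]
force: [-19.9, -4.2, 47.5]
opening: 0.0007
gripper_force: 25.3
```

Request:
move_arm(motion=[[[0, 0, -1], [0, 0, 0], 1], [[0, 0, -2], [0, 0, 0], 1], [[0, 0, -2], [0, 0, 0], 1], [[0, 0, -2], [0, 0, 0], 1], [[0, 0, -2], [0, 0, 0], 1], [[0, 0, -2], [0, 0, 0], 1], [[0, 0, -2], [0, 0, 0], 1], [[0, 0, -2], [0, 0, 0], 1]])

```text
clock: 17.27
tool_pos: [0.4515, 0.1519, 0.1762]
orientation: [180.0, 0.1, -179.9]
force: [-16.2, -3.0, 35.2]
opening: 0.0002
gripper_force: 18.8
```

```bash
python3 - <<'E'
from h import *
o=ctrl.get_obs();print(o["tool_pos"],o["force"])
S=snap("scene")
hsv=cv2.cvtColor(S["color"],cv2.COLOR_BGR2HSV);m=cv2.inRange(hsv,(8,70,60),(25,255,255));q=np.zeros_like(m);q[155:225,378:440]=m[155:225,378:440]
for k in cv2.findContours(q,cv2.RETR_EXTERNAL,cv2.CHAIN_APPROX_NONE)[0]:
    if cv2.contourArea(k)>20: print(cv2.contourArea(k),cv2.boundingRect(k))
E
```

```text
[0.45145233 0.15188263 0.17624743] [-16.20227326  -3.01348999  35.17255989]
104.5 (406, 170, 18, 13)
```

```bash
python3 -c "
from plant import ctrl
print(ctrl.close_job())"
```

```text
the job is handed in; nothing more can be done
None
```

I handed the job in at 17.3 s with the large round stamp in the nest under the ram and the lever held on its lower stop at about 35 N; the hand-in returned no verdict, and the pad's squeeze on the stamp was not measured directly.

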